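# Tension the pump belt and send the pump tray home

## Task

The vacuum pump has been pulled out of the bench unit on its tray to have its drive belt tightened. Wind the black tension handwheel clockwise by its revolving handle until its easy turning goes firm and the dial's pointer has come into the green, and stop there: no more than a quarter turn past that point, or the belt is overtightened. Then press the green release lever on the near slide, slide the tray fully home into the unit and let go, leaving the things on the bench where they are.

Things in the scene. Friction and masses are not known exactly. Their poses are not given: they have to be found in the camera images.
- unit: Cream bench unit with brown edges, fixed, 322 mm wide, 308 mm high. Origin on the bench, in the middle of the mouth of its pull-out bay. Its own +y axis points into the bay (the tray goes home along +y and stands out along -y), +x to the right of someone facing the mouth, z up. Inside, the bay is 290 mm wide and 292 mm high. The tray, wheel and lever turn with the unit's yaw.
- tray (a joint): How far the tray stands out of the bay, m: 0 is fully home (front plate flush with the mouth), 0.25 fully out, locked, as at the start (2 mm of play). About 6 kg of tray and pump on ball slides; about 3 N moves it once unlocked, and it stays where it is left.
- tray_handle (a point): Middle of the bar of the steel bow handle on the tray's grey front plate: bar 12 mm thick, 100 mm long across the tray (unit's x), 55 mm above the bench, 34 mm in front of the front plate, whose top edge is 86 mm above the bench. The bar can be pushed from its outer side.
- screw (a joint): Slack wound in with the tension handwheel, rad, growing clockwise seen from above. Starts between 1.2 and 4.2. Wheel and screw turn easily together (2 to 3 N at the handle) until this reaches 8.0, where the belt is tight; it then stays at 8.0. The belt counts as tight from 7.8. It stays where it is left.
- wheel (a joint): How far the handwheel has been forced on clockwise past the point where the belt came tight, rad: 0 until then. Here the wheel is firm: it takes about 12 N at the handle to turn it on. Right is 0 to 1.6 (a quarter turn); more is overtightened. The wheel's whole turn is the sum of both joints.
- wheel_axis (a point): Point on the wheel's vertical axis, 245 mm above the bench, level with handle. The wheel is black, three-spoked, 111 mm across, its rim's top 213 mm above the bench, above the yellow belt guard in the middle of the tray.
- dial (a point): Middle of the face of the take-up dial: white dial of 58 mm with a black pointer and a green sector: flat on the guard, 144 mm above the bench, between the wheel and the tray's front plate; the pointer turns clockwise, 0.42 rad for each rad of slack wound in, and ends in the green sector when the belt is tight.
- handle (a point): Point in the revolving handle on the wheel's rim, on the handle's axis, 30 mm above its foot and 20 mm below its top: black upright grip, 20 mm thick, 50 mm high (215 to 265 mm above the bench), 45 mm from the wheel's axis. It spins freely on its own pin, so a gripper can keep its direction while it goes round.
- lever (a joint): Angle of the release lever, rad: 0 up (tray locked), 0.26 fully pressed. It frees the tray from about 0.13 up, springs back when let go, and takes 3 N to start and 6 N to press fully at the pad. Once the tray has been pushed in more than 20 mm with the lever down, the lock stays off and the lever can be let go.
- lever_pad (a point): Middle of the top face of the lever's green thumb pad, 82 mm above the bench when up, outside the tray's side nearest the robot (unit's -x side); pad 20 mm across, 36 mm along the slide. It tilts about a pin 40 mm farther in (+y), so its middle sinks 10 mm when fully pressed. 18 mm from here towards +y a ridge stands up 5 mm: a fingertip pressing the pad can push the tray in by it.
- bottle: Bystander: green bottle, 56 mm thick, 110 mm high; origin under its middle.
- dishes: Bystander: stack of three clear culture dishes, 93 mm across, 45 mm high; origin under its middle.
- spanner: Bystander: steel spanner, 160 mm long, lying flat; origin under its middle.
- balance: Fixed bystander: white laboratory balance, 240 x 190 x 61 mm; origin under its middle.

How it is judged:
On the way, in this order (a step that is already met when the one before it is completed fails the run):
1. with the tray still out, the slack is wound in and the wheel is firm (value of joint screw above 7.8 rad and value of joint wheel below 1.6 rad and value of joint tray above 0.235 m), for 0.3 s.
2. the release lever is pressed down, the belt still tight (value of joint screw above 7.8 rad and value of joint wheel below 1.6 rad and value of joint lever above 0.1 rad), for 0.04 s.
At the end, for the whole second after the job is handed in: The slack is wound in (7.8 of 8.0 rad or more), the wheel not forced on more than 1.6 rad past firm and at rest, the lever up again, and the tray home to within 8 mm and at rest (value of joint screw above 7.8 rad and value of joint wheel below 1.6 rad and value of joint tray below 0.008 m and velocity of joint tray between -0.01 and 0.01 m/s and velocity of joint each of wheel, screw below 0.05 rad/s and value of joint lever below 0.05 rad); the robot touches nothing.
It fails at once if the belt is overtightened: the wheel is forced on more than 1.6 rad past the point where it went firm (value of joint wheel above 1.6 rad).
It fails at once if the bottle, the dishes or the spanner is pushed more than 30 mm or the bottle tipped (distance of any of bottle, dishes, spanner from where it was at the start of the episode above 0.03 m or angle between bottle's own z axis and vertical above 0.5 rad).
It also fails if it takes over 72 s, if anything falls off the work surface, if the arm or the gripper's body presses on something with over 40 N, if the wrist force passes 120 N, or if a joint passes its speed limit or range.

## Robot

A 6-joint arm with a two-finger parallel gripper is mounted at the origin on the work surface. World frame = base frame: x ahead of the robot, y to its left, z up, the work surface at z = 0. Lengths are in m, angles in rad, forces in N, time in s.
With the tool pointing down it reaches from about 0.325 to 0.925 m from the base axis. Payload 3.1 kg.
Tool frame: the origin (TCP) lies at the very end of the fingers, on their centre line; the grasp point (between the pads) lies 19 mm behind it; x points along the fingers, y is the direction in which the jaws open and shut, and the axes are right-handed (so a half turn about x gives the same grasp; the last joint's range is limited). The gripper opens to 85 mm and grips with 20 to 120 N. Pads are 22 mm wide; open, the fingers measure 114 mm over their backs; the gripper's body (76 mm by 85 mm) begins 54 mm behind the grasp point. The pads swing forward as they close: fully open they stand 13 mm farther back than shut.
Start: joints at [1.145, 0.217, 1.613, -0, 1.311, -0.112], TCP at [0.193, 0.594, 0.231] pointing down, gripper open.
Joint ranges: [-2.75, 2.75], [-0.78, 2.1], [0.31, 2.55], [-1.13, 4.27], [0.13, 2.63], [-2.58, 2.58]. Speed limits (rad/s): [2.79, 2.79, 3.14, 3.14, 3.14, 3.14].

## Interface

Orientations are given as a unit quaternion [x, y, z, w].
In Python, from bench import manip gives the robot as it stands. The module is installed in compiled form; this text tells all that it offers. Calls block until the motion is done:
- manip.goto(position, orientation): joint-space move of the TCP to a pose.
- manip.move_linear(position, attitude=None, rate=0.15): straight line of the TCP; attitude=None keeps the orientation; rate is the mean speed in m/s.
- manip.move_joints(angles): joint-space move.
- manip.move_gripper(opening, squeeze=None): finger opening in m; squeeze is the grip in N (None keeps the last); returns when the fingers have stopped.
- manip.wait(seconds).
- manip.ik(position, orientation): joint angles nearest the present ones, or None.
- manip.read_state(): the state.
- manip.capture(name): name is "scene" or "top"; returns the picture (480x640x3 uint8, red, green, blue); there is no depth.
- manip.camera_info(name): a dict with "fx", "fy", "cx", "cy" (pixels), "distortion" ([k1, k2, p1, p2, k3] as OpenCV has them; the pictures are not rectified), "position" and "orientation" of the camera in the world. Camera axes: x right, y up, looking along -z (the intrinsics and any distortion apply to the point x, -y, -z); pixel columns grow to the right and rows downward; lengths in m; the calibration is good to about 2 mm. A picture is of the moment at which its call begins. camera_info takes no time and is no camera call.
A pose or a line that the arm cannot do raises manip.Unreachable and nothing moves.
- manip.finish_job(): hands the job in, once; it reports no verdict.
The state is a dict: "time": time; "qpos": joint angles; "qd": joint speeds; "effort": joint torques, N m; "eef_pos": TCP position; "ee_rot": TCP orientation; "contact_force": force on the tool from outside, world axes, zero at the start; "torque": the same for the moment, N m; "grip_width": finger opening in m.
Only numpy, scipy, OpenCV 4.12 (cv2) and the standard library are available. Lean on these libraries where they do the work, as an engineer would, in place of code of your own. Each camera call takes 0.05 s, during which the arm holds its last target.

## Working session

There is one attempt and no reset: what is moved stays moved. The work goes in short steps, each a Python script; the robot and the scene stay as the last script left them, time stands still between calls to the robot, and variables do not carry over. Pictures are saved under pics/ and viewed, and the job is handed in when it is done.

```bash
mkdir -p pics; python3 - <<'E'
from bench import manip
import cv2
for n in ("scene","top"):
    im=manip.capture(n); cv2.imwrite(f"pics/{n}0.png",im[:,:,::-1]); print(n,manip.camera_info(n))
print(manip.read_state())
E
```

```text
scene {'fx': 621.0315678446123, 'fy': 621.0315678446123, 'cx': 322.7832885097321, 'cy': 240.75535336384542, 'distortion': array([-0.17715847,  0.        ,  0.        ,  0.        ,  0.        ]), 'position': array([ 0.10649818, -0.30589021,  1.53317268]), 'orientation': array([ 0.13861728, -0.07957846, -0.49345462,  0.85495909])}
top {'fx': 502.0190215712119, 'fy': 502.0190215712119, 'cx': 323.3696240058116, 'cy': 236.57969102699033, 'distortion': array([-0.13902584,  0.        ,  0.        ,  0.        ,  0.        ]), 'position': array([ 0.30949712, -0.0838611 ,  1.22124871]), 'orientation': array([ 0.06719904, -0.06191124, -0.69790884,  0.7103341 ])}
{'time': 0.1, 'qpos': array([ 1.14478722e+00,  2.17703911e-01,  1.61476751e+00, -1.88980748e-05,
        1.31130667e+00, -1.12193012e-01]), 'qd': array([ 0.00131359, -0.00137356, -0.00400792,  0.00149391,  0.00023613,
       -0.00020889]), 'effort': array([-6.03144617e-04, -3.98076618e+01, -3.04969990e+01, -1.57922273e-04,
        4.18037816e-03, -4.08029689e-05]), 'eef_pos': array([0.1926074 , 0.59381246, 0.23008644]), 'ee_rot': array([ 0.10974769,  0.69861915, -0.11124085,  0.69822074]), 'contact_force': array([ 0.1220316 ,  0.62032563, -0.13329867]), 'torque': array([-0.00491074,  0.00147613, -0.0217507 ]), 'grip_width': 0.08525268238110224}
```

View pics/scene0.png

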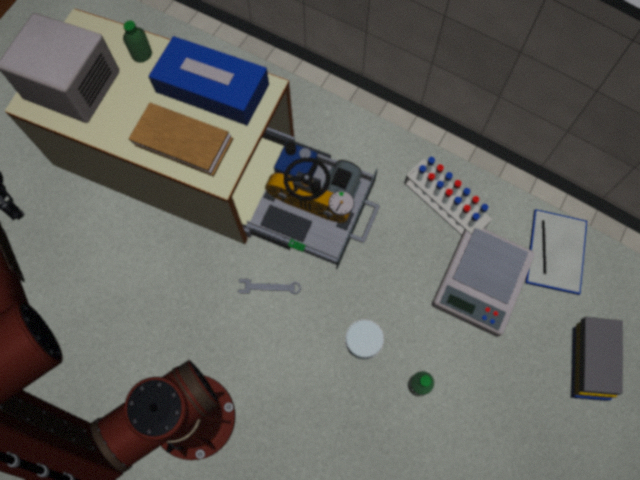

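View pics/top0.png

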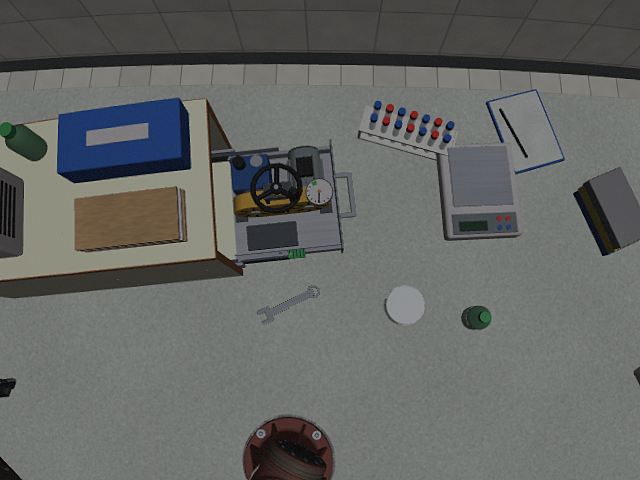

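The unit's mouth faces world −y, with the tray out at top-image (230–340, 140–265). The wheel hub is near (275,188), the dial (319,192), the green pad (297,253) and the bow handle (347,195). I'll zoom in for accuracy.

```bash
cat > h.py <<'E'
import numpy as np, cv2
from scipy.spatial.transform import Rotation as R
from bench import manip
def ray(cam,uv):
    c=manip.camera_info(cam)
    K=np.array([[c['fx'],0,c['cx']],[0,c['fy'],c['cy']],[0,0,1]])
    p=cv2.undistortPoints(np.array([[uv]],float),K,c['distortion'])[0,0]
    d=R.from_quat(c['orientation']).apply([p[0],-p[1],-1]); return np.array(c['position']),d
def onz(cam,uv,z):
    o,d=ray(cam,uv); return o+d*(z-o[2])/d[2]
def proj(cam,P):
    c=manip.camera_info(cam)
    K=np.array([[c['fx'],0,c['cx']],[0,c['fy'],c['cy']],[0,0,1]])
    q=R.from_quat(c['orientation']).inv().apply(np.atleast_2d(P)-c['position'])*[1,-1,-1]
    return cv2.projectPoints(q,np.zeros(3),np.zeros(3),K,c['distortion'])[0][:,0]
def crop(cam,x0,y0,x1,y1,s,name,im=None):
    if im is None: im=manip.capture(cam)[:,:,::-1]
    cv2.imwrite(name,cv2.resize(im[y0:y1,x0:x1],None,fx=s,fy=s,interpolation=cv2.INTER_CUBIC)); return im
E
python3 - <<'E'
from h import *
crop("top",205,130,365,275,5,"pics/topc.png",cv2.imread("pics/top0.png"))
crop("scene",230,110,390,270,4,"pics/scenec.png",cv2.imread("pics/scene0.png"))
for cam in("top","scene"):
    im=cv2.imread(f"pics/{cam}0.png"); hsv=cv2.cvtColor(im,cv2.COLOR_BGR2HSV)
    m=cv2.inRange(hsv,(45,120,60),(85,255,255))
    n,l,s,c=cv2.connectedComponentsWithStats(m)
    for i in range(1,n):
        if s[i,4]>15: print(cam,s[i],c[i],onz(cam,c[i],.082))
E
```

```text
top [  0 122  12  14 128] [  5.078125  128.7109375] [0.79218403 0.76261546 0.082     ]
top [288 249  18   9 115] [296.66086957 253.1826087 ] [ 0.48026922 -0.01276953  0.082     ]
top [480 311  11  12 102] [485.01960784 316.52941176] [ 0.34112259 -0.44506906  0.082     ]
scene [124  21  11  10  82] [128.98780488  25.47560976] [0.81466854 0.75879557 0.082     ]
scene [288 239  17  12 100] [296.5 245. ] [ 0.48198237 -0.01307385  0.082     ]
scene [420 374  12  17 150] [425.40666667 381.3       ] [ 0.3453049 -0.441743   0.082    ]
```

View pics/topc.png

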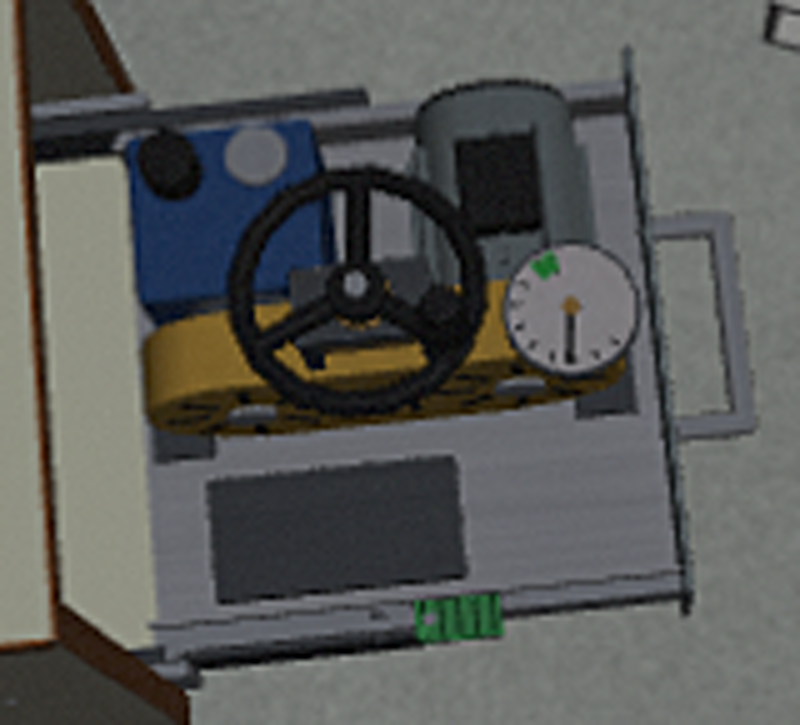

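View pics/scenec.png

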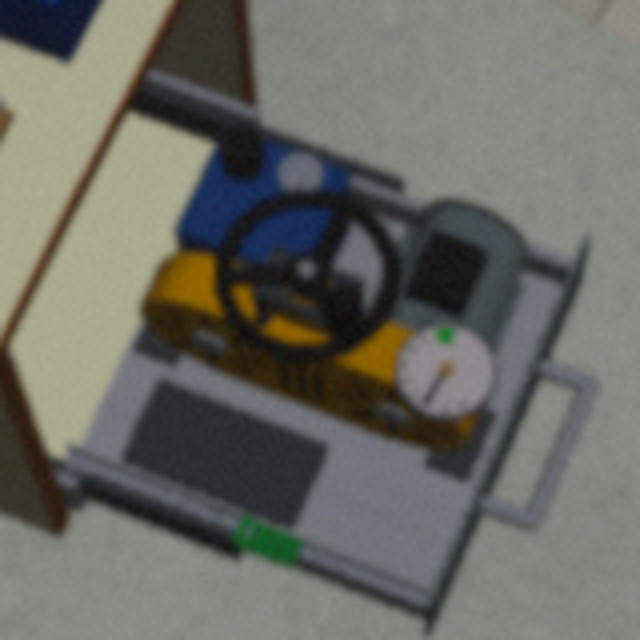

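```bash
python3 - <<'E'
from h import *
T=lambda x,y:(205+(x+.5)/5-.5,130+(y+.5)/5-.5)
S=lambda x,y:(230+(x+.5)/4-.5,110+(y+.5)/4-.5)
def tri(a,b):
    o1,d1=ray("top",a);o2,d2=ray("scene",b)
    s=np.linalg.lstsq(np.c_[d1,-d2],o2-o1,rcond=None)[0]; p,q=o1+s[0]*d1,o2+s[1]*d2
    return (p+q)/2,np.linalg.norm(p-q)
print("hub",tri(T(355,283),S(308,270)))
print("dial",onz("top",T(571,305),.144),onz("scene",S(445,370),.144))
print("handletop?",tri(T(440,305),S(345,292)))
for z in(.213,.205): 
  pts=[onz("top",T(*p),z) for p in((355,168),(355,413),(229,290),(486,290))];print("rim",z,[p[:2].round(4) for p in pts])
a,b=onz("top",T(628,50),.086),onz("top",T(687,600),.086);print("plate",a,b,np.arctan2((a-b)[1],(a-b)[0]))
a,b=onz("scene",S(585,240),.086),onz("scene",S(430,618),.086);print("plateS",a,b,np.arctan2((a-b)[1],(a-b)[0]))
a,b=onz("top",T(732,215),.055),onz("top",T(750,430),.055);print("bar",a,b,(a+b)/2,np.arctan2((a-b)[1],(a-b)[0]))
a,b=onz("scene",S(592,385),.055),onz("scene",S(535,522),.055);print("barS",a,b,(a+b)/2,np.arctan2((a-b)[1],(a-b)[0]))
a,b=onz("top",T(17,0),.308),onz("top",T(56,640),.308);print("unit top edge",a,b,np.arctan2((a-b)[1],(a-b)[0]))
a,b=onz("top",T(415,620),.08),onz("top",T(503,615),.08);print("pad ends",a,b)
E
```

```text
hub (array([0.60412331, 0.02740263, 0.2056979 ]), np.float64(0.002009941039481875))
dial [ 0.61235548 -0.06190062  0.144     ] [ 0.61269646 -0.06253962  0.144     ]
handletop? (array([ 0.57610997, -0.014212  ,  0.27535697]), np.float64(0.0033116999388467312))
rim 0.213 [array([0.6515, 0.029 ]), array([0.5454, 0.025 ]), array([0.5974, 0.0799]), array([ 0.5989, -0.0277])]
rim 0.205 [array([0.6543, 0.0299]), array([0.5472, 0.0259]), array([0.5997, 0.0812]), array([ 0.6012, -0.0273])]
plate [ 0.75606826 -0.08548857  0.086     ] [ 0.48976175 -0.11660101  0.086     ] 0.11630221816140081
plateS [ 0.7570172  -0.08588369  0.086     ] [ 0.48832692 -0.12420894  0.086     ] 0.14168157486060035
bar [ 0.68399978 -0.13726567  0.055     ] [ 0.57714992 -0.14658245  0.055     ] [ 0.63057485 -0.14192406  0.055     ] 0.08697510212949182
barS [ 0.68332537 -0.13352494  0.055     ] [ 0.5839942  -0.14643105  0.055     ] [ 0.63365978 -0.139978    0.055     ] 0.12920631894100687
unit top edge [0.68735506 0.154208   0.308     ] [0.43534606 0.12285716 0.308     ] 0.12376775481648966
pad ends [0.47922536 0.00819561 0.08      ] [ 0.48227138 -0.03226046  0.08      ]
```

```bash
cat >> h.py <<'E'
yaw=0.122
ux=np.array([np.cos(yaw),np.sin(yaw),0]); uy=np.array([-np.sin(yaw),np.cos(yaw),0]); O=np.array([0.597,0.1415,0])
def W(a,b,z): return O+a*ux+b*uy+np.array([0,0,z])
def quat(jaw,down=(0,0,-1)):
    x=np.array(down,float);x/=np.linalg.norm(x); y=np.array(jaw,float); y-=x*(x@y); y/=np.linalg.norm(y)
    return R.from_matrix(np.c_[x,y,np.cross(x,y)]).as_quat()
E
python3 - <<'E'
from h import *
A=np.array([.601,.027,0])
for cam,box,s in(("top",(205,130,365,275),5),("scene",(230,110,390,260),5)):
    im=cv2.imread(f"pics/{cam}0.png"); x0,y0,x1,y1=box
    im=cv2.resize(im[y0:y1,x0:x1],None,fx=s,fy=s,interpolation=cv2.INTER_CUBIC)
    def D(P,c,closed=True):
        q=((proj(cam,P)-[x0,y0]+.5)*s).astype(int); cv2.polylines(im,[q.reshape(-1,1,2)],closed,c,1)
    t=np.linspace(0,2*np.pi,60)
    D([A+[.0555*np.cos(a),.0555*np.sin(a),.206] for a in t],(0,0,255))
    H=A+.045*np.array([-.52,-.855,0])
    for z in(.215,.265): D([H+[.01*np.cos(a),.01*np.sin(a),z] for a in t],(255,255,0))
    D([W(-.05,-.284,.055),W(.05,-.284,.055)],(255,0,255)); D([W(-.145,-.25,.086),W(.145,-.25,.086)],(0,255,0))
    D([W(-.161,0,.308),W(.161,0,.308)],(0,255,255))
    cv2.imwrite(f"pics/ov_{cam}.png",im)
y0=R.from_quat(manip.read_state()['ee_rot']).apply([0,1,0]);print(y0)
for j in (ux,uy,-ux,-uy):
    print([np.round(manip.ik(A+.045*np.array([np.cos(a),np.sin(a),0])+[0,0,.226],quat(j)),2).tolist() if manip.ik(A+.045*np.array([np.cos(a),np.sin(a),0])+[0,0,.226],quat(j)) is not None else None for a in (0,3.14)])
E
```

```text
[ 0.30868501  0.95116184 -0.00217374]
[[-0.07, 0.27, 1.56, -0.0, 1.31, -0.19], [-0.08, 0.08, 1.78, -0.0, 1.28, -0.2]]
[[-0.07, 0.27, 1.56, -0.0, 1.31, -1.76], [-0.08, 0.08, 1.78, -0.0, 1.28, -1.77]]
[None, None]
[[-0.07, 0.27, 1.56, -0.0, 1.31, 1.38], [-0.08, 0.08, 1.78, -0.0, 1.28, 1.37]]
```

View pics/ov_top.png

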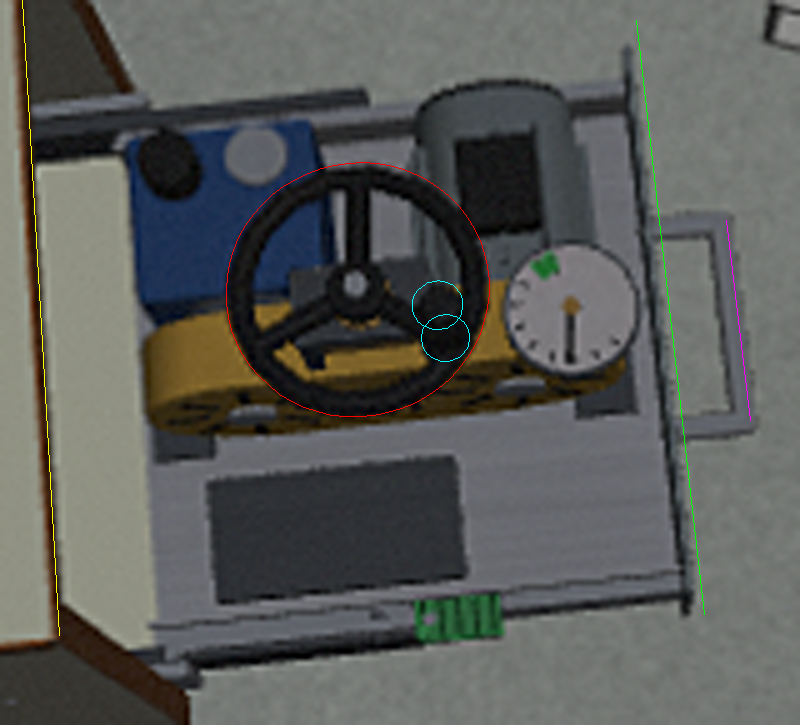

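View pics/ov_scene.png

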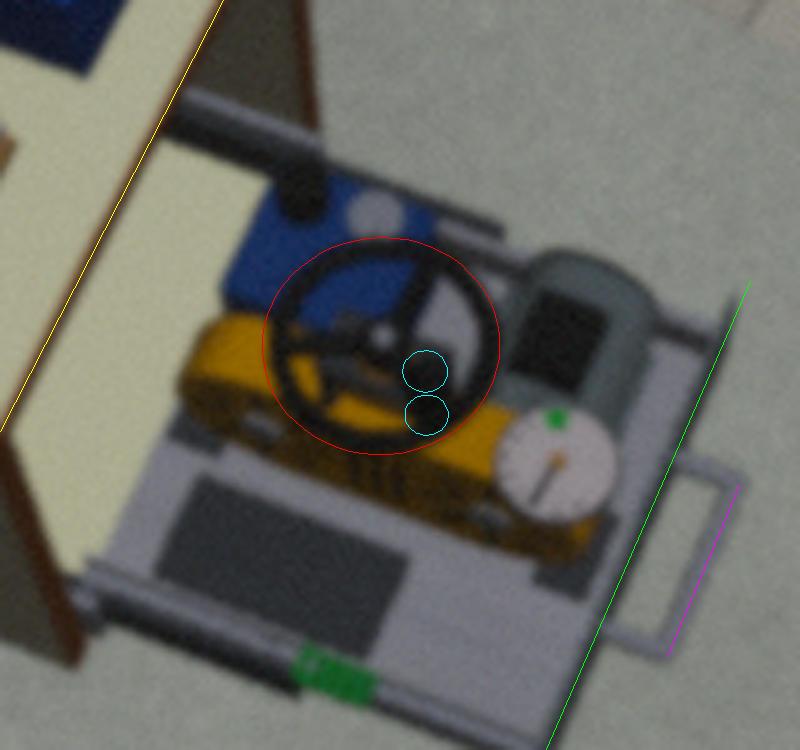

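The overlays match: the handle top is at top-crop (438,305) and the rim coincides. Next I'll move above the handle, descend and grip it.

```bash
python3 - <<'E'
from h import *
q=quat(ux)
s=manip.read_state()['ee_rot']
manip.move_linear([0.17,0.50,.40],rate=.25)
manip.goto([0.40,-0.02,.42],q)
H=np.array([.5775,-.012,0])
manip.move_linear(H+[0,0,.30],q,rate=.25)
st=manip.read_state();print(st['time'],st['eef_pos'],st['contact_force'])
crop("top",205,130,365,275,5,"pics/a1.png")
crop("scene",230,110,390,260,5,"pics/a2.png")
E
```

```text
4.0833 [ 0.57739177 -0.01173624  0.30070015] [-0.23335878 -0.97212767  0.16437827]
```

View pics/a1.png

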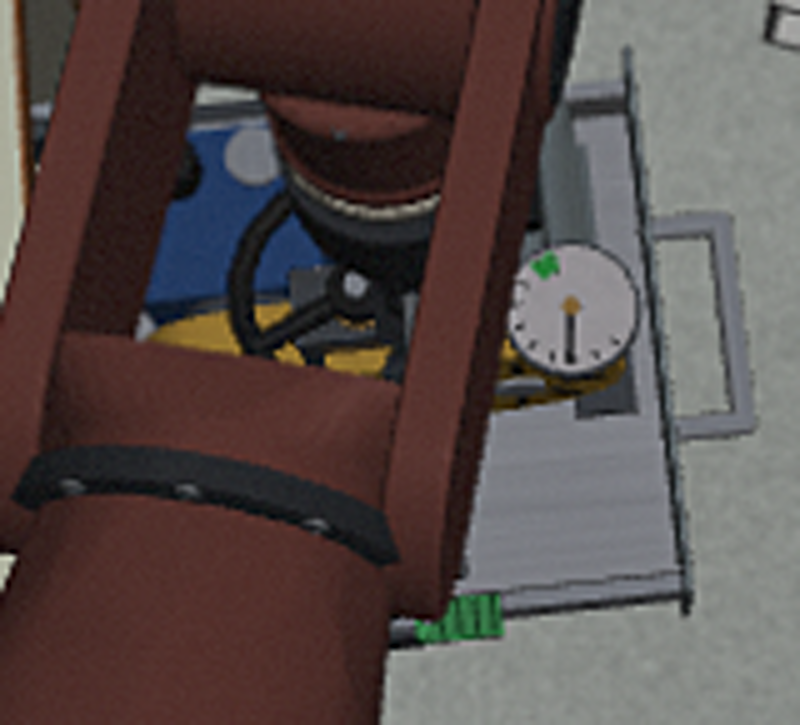

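View pics/a2.png

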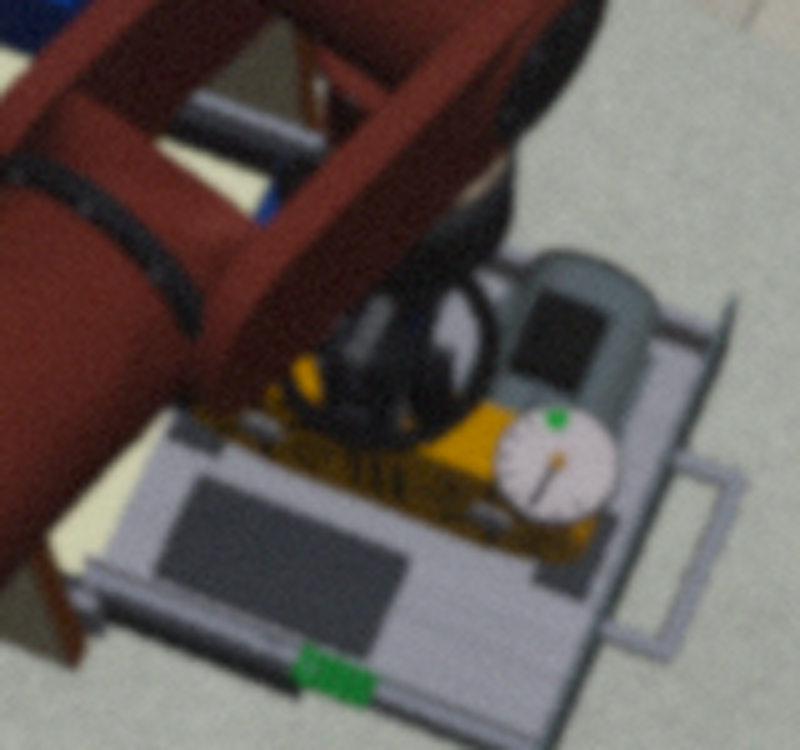

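The dial stays visible in both views, with its pointer at top-crop (571,335). The arm clears the unit, so I'll descend and grip.

```bash
python3 - <<'E'
from h import *
q=quat(ux)
H=np.array([.5775,-.0125,0])
manip.move_linear(H+[0,0,.228],q,rate=.1)
st=manip.read_state();print(st['time'],st['eef_pos'],st['contact_force'])
manip.move_gripper(.03,25); st=manip.read_state();print(st['contact_force'],st['grip_width'])
manip.move_gripper(0,25); st=manip.read_state();print(st['time'],st['eef_pos'],st['contact_force'],st['torque'],st['grip_width'])
E
```

```text
5.05 [ 0.57805243 -0.01259747  0.22875814] [ 0.22195819 -0.13487744 -0.30031144]
[-1.3976128  -0.90937571  0.26667953] 0.030052200748588682
5.8667 [ 0.57815536 -0.01232062  0.22832529] [2.06649875 1.00859344 0.33680769] [ 0.14430011 -0.34607919  0.01463727] 0.019356667909367672
```

```bash
cat >> h.py <<'E'
q0=quat(ux); A=np.array([.601,.027,0])
def turn(A,z,dth,step=.3,rate=.12,r=.045,stop=None,bias=0):
    p=manip.read_state()['eef_pos']; a=np.arctan2(p[1]-A[1],p[0]-A[0]); n=int(np.ceil(dth/step)); out=[]
    for i in range(1,n+1):
        b=a-dth*i/n; e=np.array([np.cos(b),np.sin(b),0]); t=np.array([np.sin(b),-np.cos(b),0])
        manip.move_linear(A+r*e+[0,0,z],q0,rate=rate)
        s=manip.read_state(); f=s['contact_force']
        out.append((round(b,2),round(f@e,1),round(f@t,1),round(f[2],1),round(s['time'],2),*(s['eef_pos'][:2]-A[:2]-r*e[:2]).round(4)))
        print(*out[-1])
        if stop and -(f@t)>stop: break
    return out
E
python3 - <<'E'
from h import *
manip.move_gripper(0,50)
print(manip.read_state()['contact_force'])
turn(A,.228,1.2)
E
```

```text
[3.37213929 1.02636534 0.50718365]
-2.4 -1.6 2.2 3.5 6.34 -0.0007 0.0007
-2.7 -2.7 2.5 2.4 6.6 0.0 0.0008
-3.0 -2.3 2.0 2.8 6.86 0.0005 0.0004
-3.3 -1.6 1.8 3.4 7.12 0.0003 0.0002
```

```bash
python3 - <<'E'
from h import *
crop("top",290,160,345,215,8,"pics/b1.png")
crop("scene",230,110,390,260,5,"pics/b2.png")
E
```

```text
(no output)
```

View pics/b1.png

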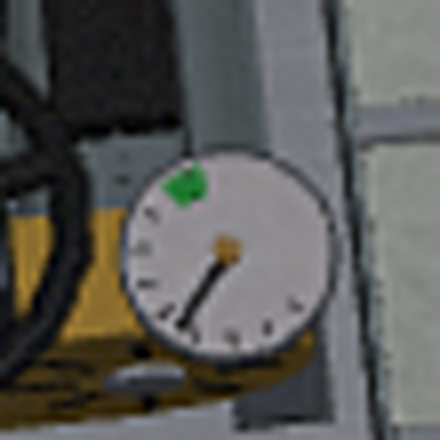

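View pics/b2.png

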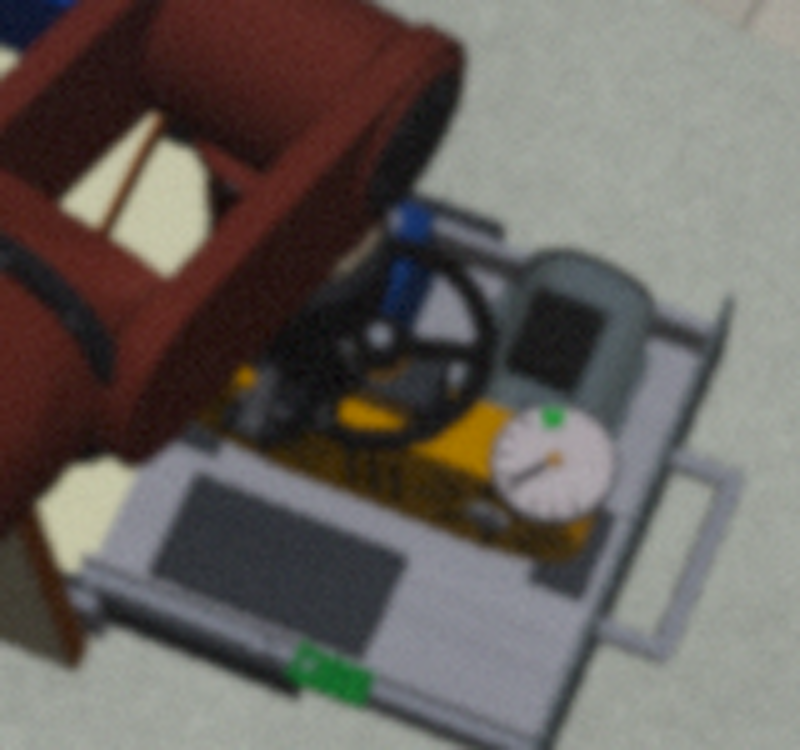

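The pointer moved clockwise from straight down to about 32° past it, at crop (180,325), so the wheel is following. About 4.8 rad remain.

```bash
python3 - <<'E'
from h import *
turn(A,.228,3.9,stop=8)
crop("top",290,160,345,215,8,"pics/c1.png")
crop("scene",340,175,360,195,8,"pics/c2.png")
E
```

```text
2.68 -0.9 1.7 3.6 7.48 0.0001 0.0001
2.38 1.6 2.4 5.9 7.74 0.0001 0.0004
2.08 2.1 2.6 5.0 8.0 0.0002 0.0006
1.78 4.3 1.5 4.6 8.26 0.0005 0.0006
1.48 2.9 2.4 5.3 8.52 0.0008 0.0001
1.18 3.0 3.4 4.8 8.78 0.0008 -0.0005
0.88 2.6 2.0 3.8 9.03 0.0007 -0.0008
0.58 3.1 2.9 4.5 9.29 0.0007 -0.001
0.28 4.4 2.6 4.1 9.55 0.0008 -0.0012
-0.02 5.1 1.8 4.4 9.81 0.0006 -0.0013
-0.32 5.9 1.0 3.9 10.07 0.0004 -0.0013
-0.62 3.0 0.6 5.3 10.32 -0.0002 -0.0012
-0.92 3.2 0.8 7.6 10.58 -0.0012 -0.0011
```

View pics/c1.png

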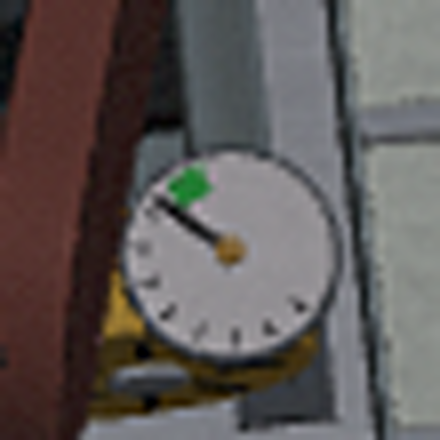

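```bash
python3 - <<'E'
from h import *
turn(A,.228,.5,step=.25,stop=8)
turn(A,.228,.6,step=.15,stop=5,rate=.06)
crop("top",290,160,345,215,8,"pics/d1.png")
E
```

```text
-1.2 0.6 1.3 7.8 10.94 -0.0019 -0.0005
-1.45 -0.3 1.8 8.7 11.19 -0.0022 0.0001
-1.65 0.2 -7.1 4.1 11.49 0.001 0.0003
```

View pics/d1.png

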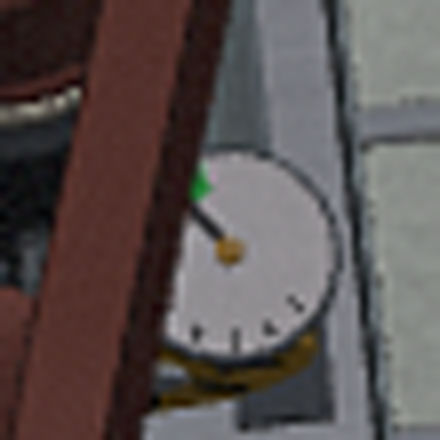

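```bash
python3 - <<'E'
from h import *
manip.wait(.2); print(manip.read_state()['contact_force'])
for _ in range(2):
    turn(A,.228,.15,step=.15,rate=.04); manip.wait(.15); s=manip.read_state();print(s['contact_force'],s['eef_pos'])
crop("scene",330,180,360,220,15,"pics/e2.png")
crop("top",290,160,345,215,8,"pics/e1.png")
E
```

```text
[ 5.75637858 -0.18121974  3.75407516]
-1.78 -1.3 -9.7 1.2 12.04 0.0024 0.0
[ 8.44699002 -0.92518734  1.42628317] [ 0.59405936 -0.01698193  0.22836003]
-1.88 -2.0 -10.7 1.7 12.45 0.0026 -0.0
[10.12440173 -1.55489705  1.81092184] [ 0.59006374 -0.01594086  0.22834679]
```

View pics/e1.png

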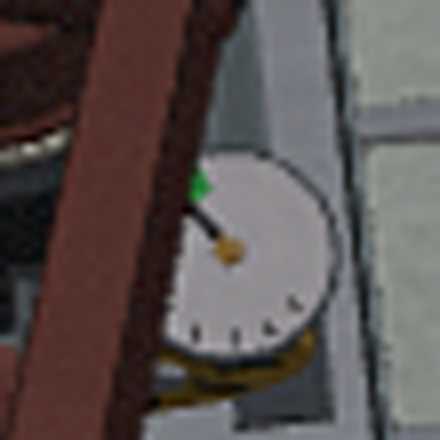

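View pics/e2.png

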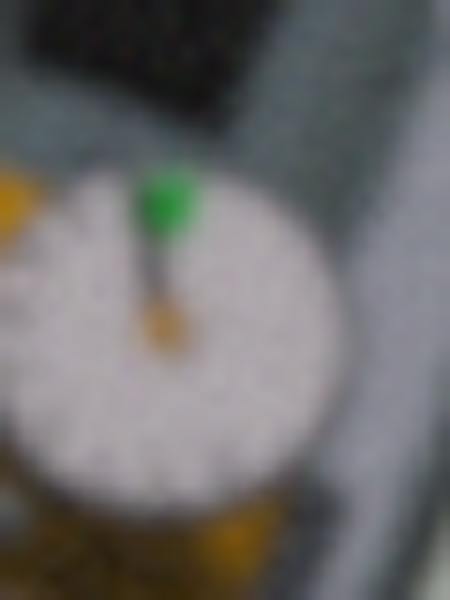

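The force has risen to 7–11 N and the pointer has stopped advancing in the green between the last two pictures, so the wheel has gone firm. I'll add a small margin of about 0.25 rad to confirm, then release and look.

```bash
python3 - <<'E'
from h import *
turn(A,.228,.25,step=.13,rate=.04); manip.wait(.3); s=manip.read_state();print(s['contact_force'],s['eef_pos'],s['time'])
crop("scene",330,180,360,220,15,"pics/f2.png")
manip.move_gripper(.085); s=manip.read_state();print(s['contact_force'],s['eef_pos'],s['time'])
manip.move_linear(s['eef_pos']+[0,0,.09],q0,rate=.15)
manip.move_linear([.45,-.03,.34],q0,rate=.25)
crop("scene",230,110,390,260,5,"pics/f3.png")
crop("top",205,130,365,275,5,"pics/f1.png")
E
```

```text
-1.95 -2.7 -10.2 0.5 12.95 0.0028 -0.0001
-2.07 -3.2 -10.0 0.8 13.24 0.0027 -0.0003
[ 9.62426104 -1.25391601  1.39777223] [ 0.58213576 -0.01284435  0.22835801] 13.5417
[ 0.06781936 -0.46253436 -0.08893588] [ 0.57925102 -0.01243806  0.22791593] 14.25
```

View pics/f1.png

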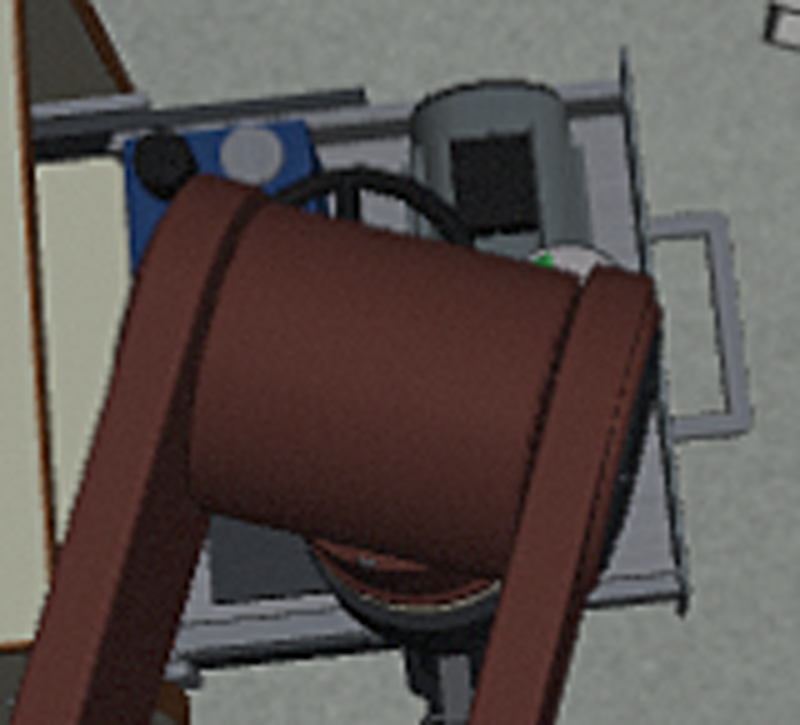

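View pics/f3.png

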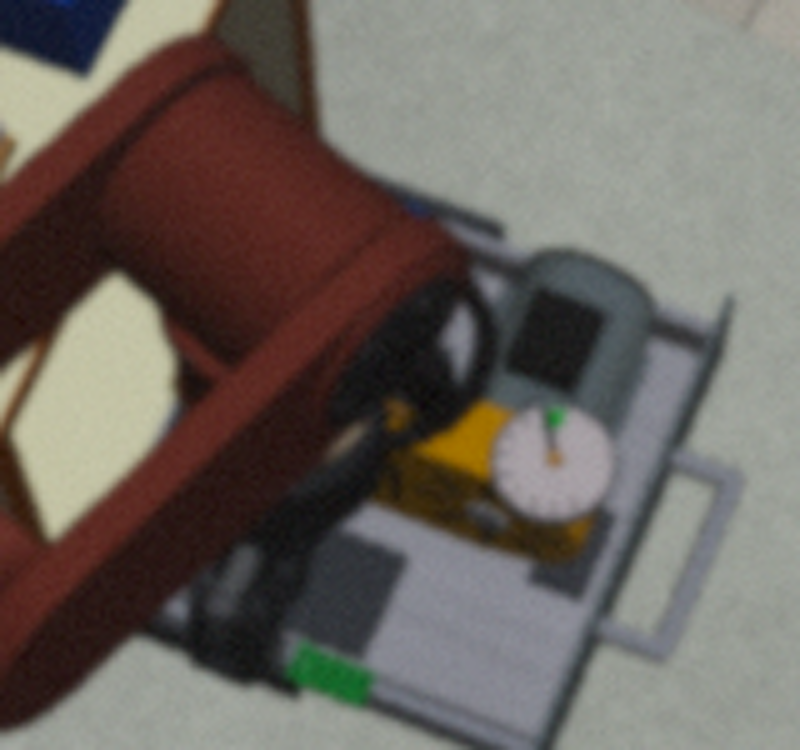

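View pics/f2.png

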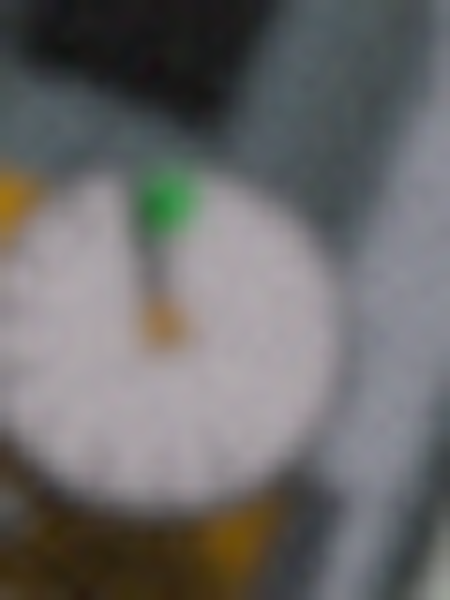

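The pointer is in the green at crop (553,435) in the scene view. It hasn't moved over the last 0.25 rad of firm turning at a steady 10 N, so the belt is tight with little overrun. Next is the lever, with closed fingers tilted slightly towards the robot.

```bash
cat >> h.py <<'E'
tl=np.radians(12); qt=quat(ux,np.sin(tl)*ux-np.array([0,0,np.cos(tl)]))
P=np.array([.481,-.0125,0])+.004*ux
E
python3 - <<'E'
from h import *
print(manip.ik(P+[0,0,.07],qt),manip.ik(P+.04*uy+[0,0,.07],qt))
manip.move_gripper(0,40)
manip.goto(P-.002*uy+[0,0,.16],qt)
manip.move_linear(P-.002*uy+[0,0,.095],qt,rate=.1)
s=manip.read_state();print(s['contact_force'],s['eef_pos'],s['time'],s['grip_width'])
crop("scene",230,110,390,260,5,"pics/g1.png")
crop("top",205,130,365,275,5,"pics/g2.png")
E
```

```text
[-0.21308749  0.01079878  2.19689236  0.1017548   0.73838071 -0.40365649] [-1.20503171e-01  3.05426295e-05  2.20772494e+00  7.47909295e-02
  7.31747165e-01 -2.93094240e-01]
[0.4670689  0.41237833 0.7999917 ] [ 0.48614546 -0.01422026  0.09590442] 18.1167 -6.145790589286633e-05
```

View pics/g1.png

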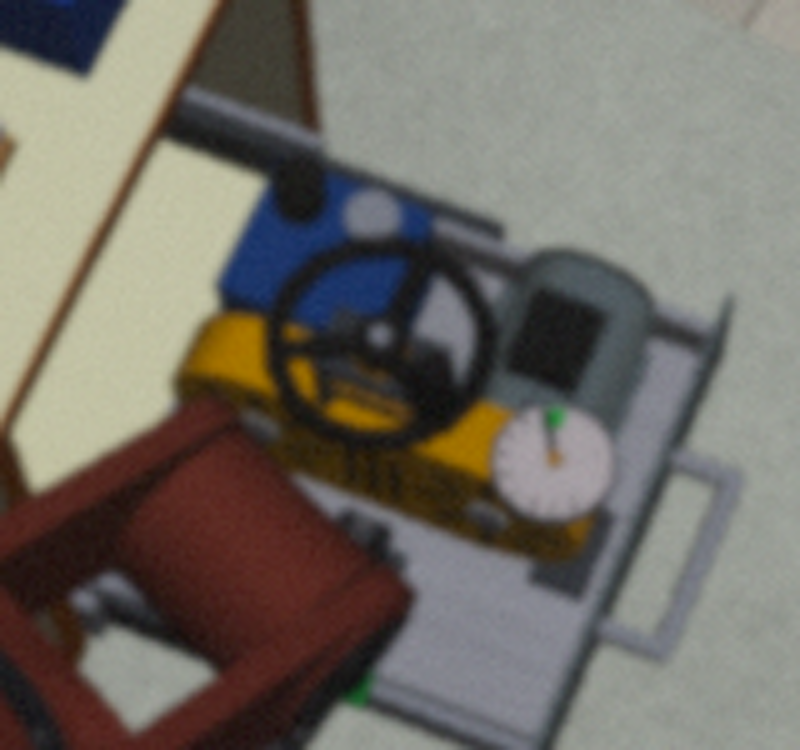

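View pics/g2.png

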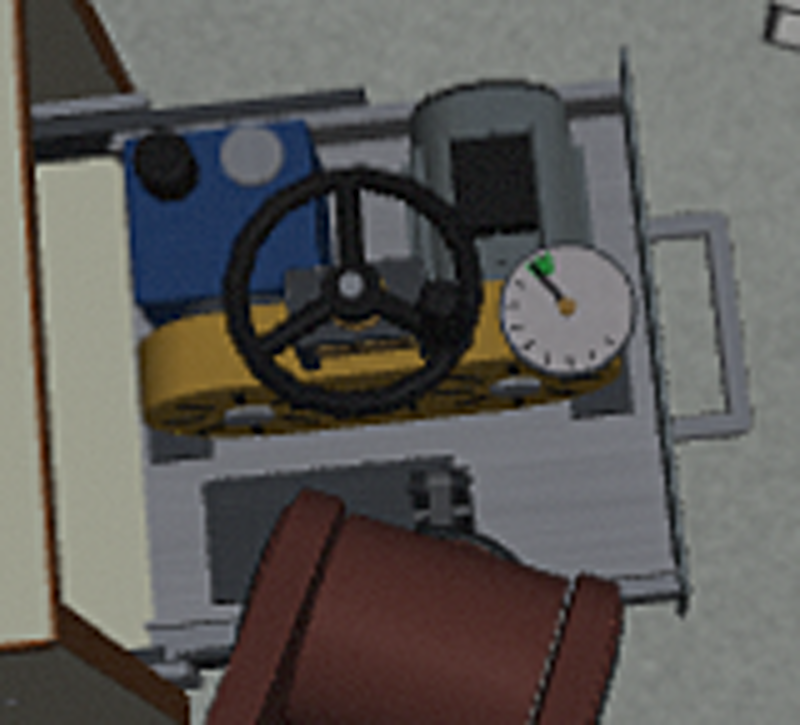

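The dial pointer sits in the green and the gripper is clear of the wheel. Pressing the lever now.

```bash
python3 - <<'E'
from h import *
for z in (.085,.080,.076,.072,.069):
    manip.move_linear(P-.002*uy+[0,0,z],qt,rate=.06)
    s=manip.read_state();print(z,s['contact_force'].round(1),s['eef_pos'].round(4),round(s['time'],2))
    if s['contact_force'][2]>10: break
E
```

```text
0.085 [-0.1  0.3  0.1] [ 0.4845 -0.0138  0.0843] 18.53
0.08 [-1.4 -2.8  2.9] [ 0.4859 -0.0146  0.0805] 18.78
0.076 [-1.2 -1.9  6.3] [ 0.4865 -0.0147  0.077 ] 19.03
0.072 [-0.9 -2.4  6.8] [ 0.4868 -0.0149  0.0734] 19.28
0.069 [-11.   -2.5  23.9] [ 0.4873 -0.0149  0.0725] 19.53
```

```bash
python3 - <<'E'
from h import *
manip.move_linear(P-.002*uy+[0,0,.0705],qt,rate=.06)
for d in (.008,.016,.026,.036,.046):
    manip.move_linear(P+d*uy+[0,0,.0705],qt,rate=.05)
    s=manip.read_state();print(d,s['contact_force'].round(1),s['eef_pos'].round(4),round(s['time'],2))
crop("top",205,130,365,275,5,"pics/h1.png")
E
```

```text
0.008 [-3.7  2.3 13.2] [ 0.4865 -0.0036  0.0731] 20.13
0.016 [-2.3  2.  11.5] [0.486  0.0042 0.0733] 20.44
0.026 [-1.9  3.3 12.2] [0.4851 0.0144 0.0734] 20.79
0.036 [-0.6  2.3 10.5] [0.484  0.0243 0.0733] 21.14
0.046 [-0.1  2.7 10.4] [0.4829 0.0343 0.0734] 21.49
```

View pics/h1.png

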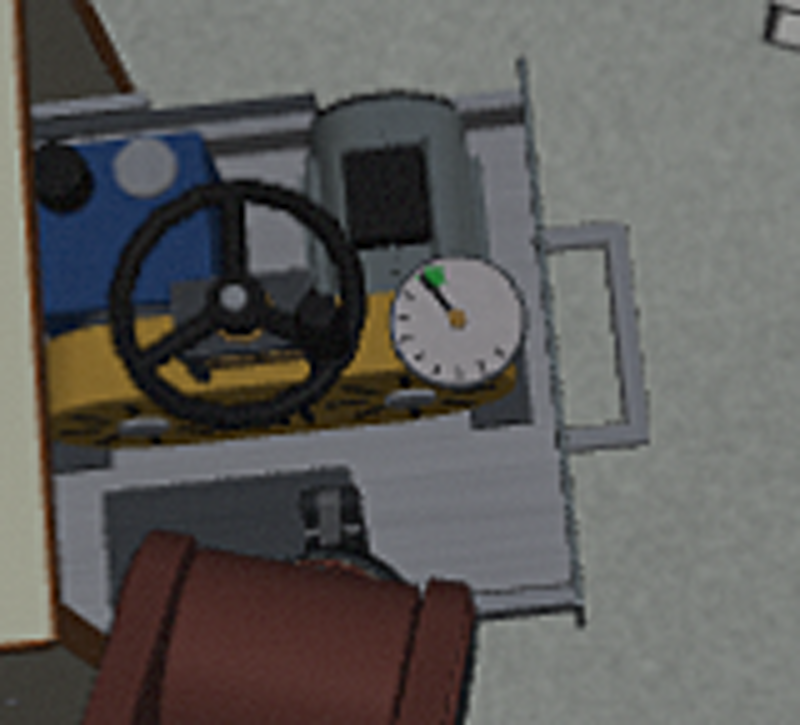

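The tray moved in about 45 mm. I'll let go of the lever, go around to the bow handle and push.

```bash
python3 - <<'E'
from h import *
print("balance corner",onz("top",(442,240),.06),onz("top",(438,150),.06), "rack", onz("top",(360,140),.06))
p=manip.read_state()['eef_pos']
manip.move_linear(p-.004*uy+[0,0,.0],qt,rate=.05)
manip.move_linear(p-.004*uy+[-.01,0,.08],qt,rate=.12)
s=manip.read_state();print(s['contact_force'].round(1),s['eef_pos'].round(4),round(s['time'],2))
manip.move_linear([.44,-.10,.30],q0,rate=.2)
manip.goto([.60,-.22,.30],q0)
s=manip.read_state();print(s['contact_force'].round(1),s['eef_pos'].round(4),round(s['time'],2))
crop("top",195,120,355,265,5,"pics/i1.png")
crop("scene",0,0,640,480,1.2,"pics/i2.png")
E
```

```text
balance corner [ 0.52071466 -0.35382347  0.06      ] [ 0.74517403 -0.35074576  0.06      ] rack [ 0.76659546 -0.15864495  0.06      ]
[-0.3  0.4  0.5] [0.4725 0.0304 0.1523] 22.63
[0.4 0.  0.4] [ 0.5992 -0.2189  0.2991] 24.59
```

View pics/i1.png

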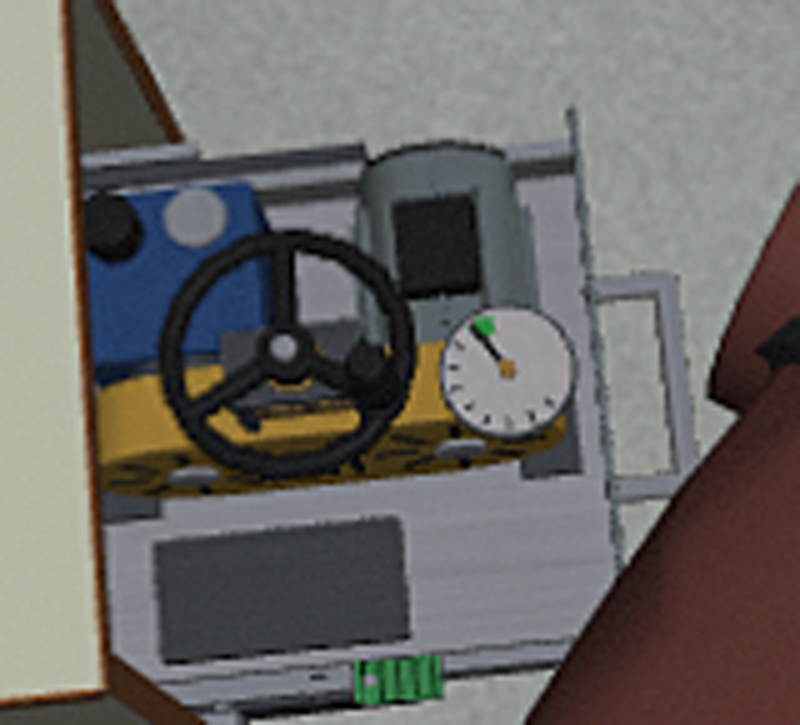

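View pics/i2.png

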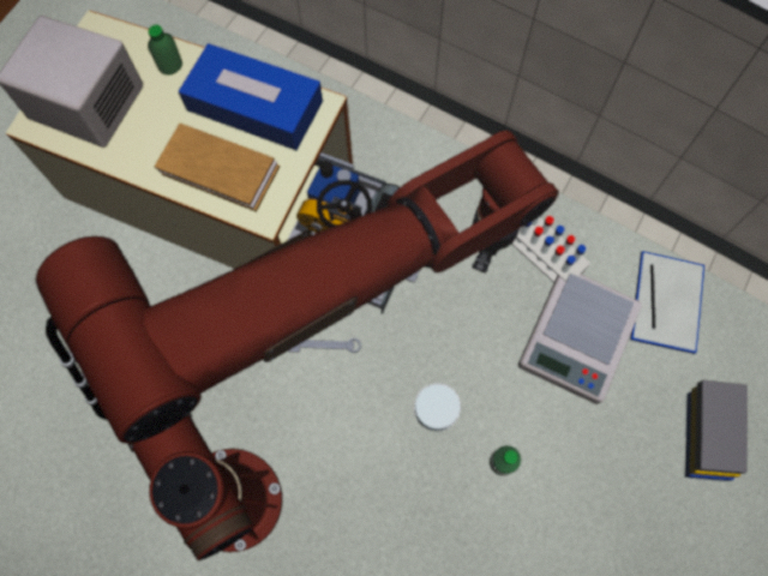

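```bash
cat >> h.py <<'E'
t2=np.radians(30); qb=quat(ux,np.sin(t2)*uy-np.array([0,0,np.cos(t2)]))
E
python3 - <<'E'
from h import *
B=onz("top",(195+677/5,120+380/5),.055); r=B-O; print(B,"unit",r@ux,r@uy)
for v in (r@uy-.06,-.05): print(manip.ik(W(-.0,v,.042),qb))
manip.goto(W(0,r@uy-.09,.20),qb)
manip.move_linear(W(0,r@uy-.06,.042),qb,rate=.15)
s=manip.read_state();print(s['contact_force'].round(1),s['eef_pos'].round(4),round(s['time'],2))
crop("top",205,130,365,275,5,"pics/j1.png")
crop("scene",230,110,390,260,5,"pics/j2.png")
E
```

```text
[ 0.62440225 -0.08819968  0.055     ] unit -0.0007553158858300911 -0.2313271619198623
[-0.52817109  0.6494499   1.48682002  0.41909289  1.36077318 -0.81320462]
[-0.20736247  0.49487328  1.73153364  0.54236819  1.15952478 -0.61234176]
[ 0.8 -0.1 -0.3] [ 0.6336 -0.1483  0.0434] 26.45
```

View pics/j1.png

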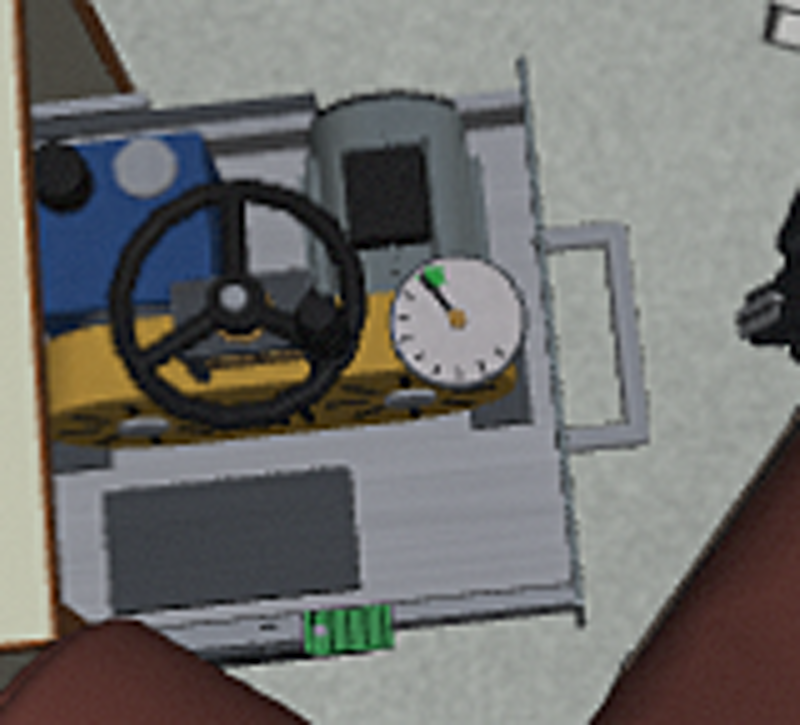

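View pics/j2.png

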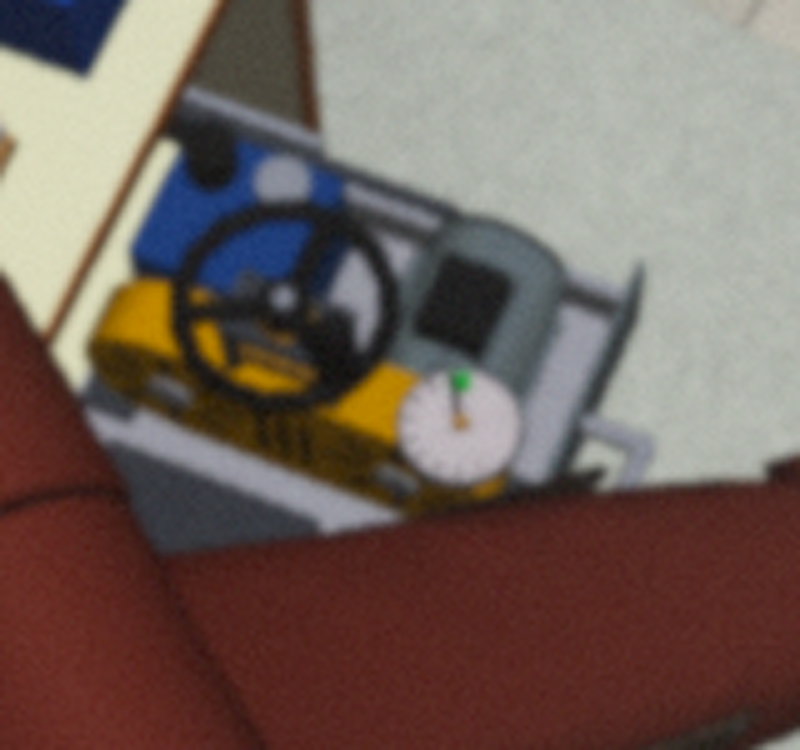

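The fingers are in front of the bar, which is at top-crop (635,340). Now pushing home.

```bash
python3 - <<'E'
from h import *
for v in (-.262,-.24,-.20,-.16,-.12,-.09,-.075,-.065,-.060,-.056,-.053,-.050,-.047,-.045):
    manip.move_linear(W(0,v,.042),qb,rate=.1 if v<-.08 else .05)
    s=manip.read_state();f=s['contact_force'];r=s['eef_pos']-O
    print(v,f.round(1),round(r@uy,4),s['eef_pos'].round(3),round(s['time'],2))
    if -(f@uy)>12 or np.linalg.norm(f)>20: break
crop("top",160,110,320,255,5,"pics/k1.png")
E
```

```text
-0.262 [-0.4  0.4  0.1] -0.2608 [ 0.629 -0.117  0.042] 26.99
-0.24 [-0.1 -0.4 -0. ] -0.2388 [ 0.626 -0.096  0.042] 27.36
-0.2 [ 0.4 -1.1  0.4] -0.1995 [ 0.621 -0.056  0.042] 27.91
-0.16 [-0.2  0.3  0.4] -0.1589 [ 0.616 -0.016  0.042] 28.46
-0.12 [ 0.4  1.  -0.1] -0.1191 [0.611 0.023 0.042] 29.01
-0.09 [ 0.2 -0.7  0.9] -0.0888 [0.607 0.053 0.042] 29.46
-0.075 [ 0.4  0.6 -0. ] -0.0743 [0.606 0.068 0.042] 29.91
-0.065 [0.3 0.6 0.1] -0.0646 [0.605 0.077 0.042] 30.26
-0.06 [ 0.8 -0.1 -0.6] -0.0595 [0.604 0.082 0.042] 30.51
-0.056 [ 0.4 -0.5 -0.5] -0.0555 [0.604 0.086 0.042] 30.76
-0.053 [ 1.1 -1.8 -1.5] -0.0528 [0.603 0.089 0.042] 31.01
-0.05 [ 0.6 -0.7 -0.2] -0.0497 [0.603 0.092 0.042] 31.26
-0.047 [ 0.6 -0.5  1.2] -0.0466 [0.603 0.095 0.042] 31.51
-0.045 [ 0.  -0.9 -0.1] -0.0449 [0.603 0.097 0.042] 31.76
```

View pics/k1.png

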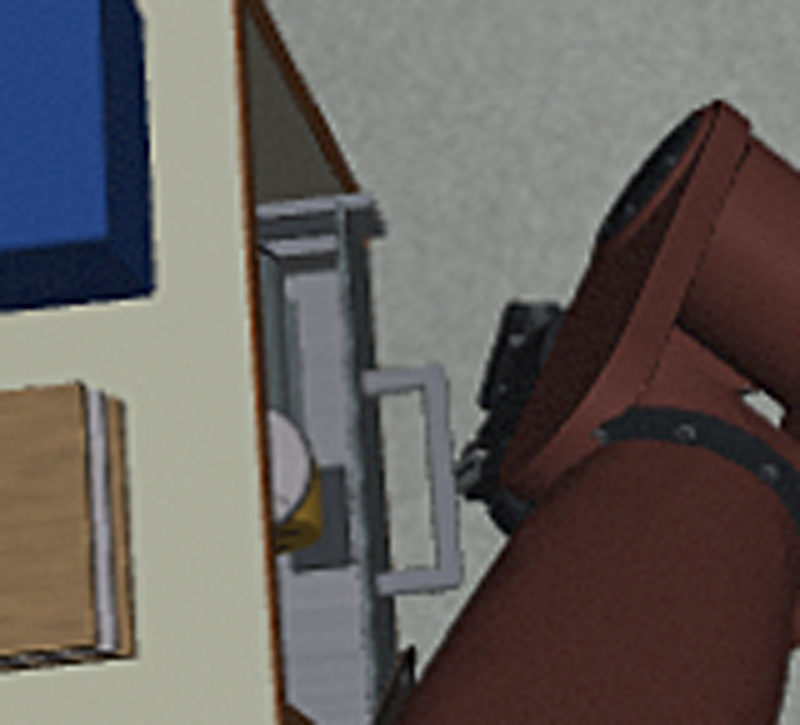

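The front plate still appears slightly proud and there is no end-stop force yet, so I'll continue.

```bash
python3 - <<'E'
from h import *
for i in range(14):
    v=-.043+.003*i
    manip.move_linear(W(0,v,.042),qb,rate=.04); manip.wait(.1)
    s=manip.read_state();f=s['contact_force'];r=s['eef_pos']-O
    print(round(v,3),f.round(1),round(r@uy,4),round(s['time'],2))
    if -(f@uy)>12 or np.linalg.norm(f)>20: break
im=crop("top",160,110,320,255,5,"pics/l1.png")
B=onz("top",(160+445/5,110+480/5),.055)-O; print("old bar unit",B@ux,B@uy)
E
```

```text
-0.043 [ 0.9 -3.2 -0.6] -0.0432 32.16
-0.04 [-1.3 -9.2 -0.6] -0.0428 32.51
-0.037 [  0.5 -15.9  -0.6] -0.0425 32.86
old bar unit -0.004582226090281205 -0.0344779581953634
```

View pics/l1.png

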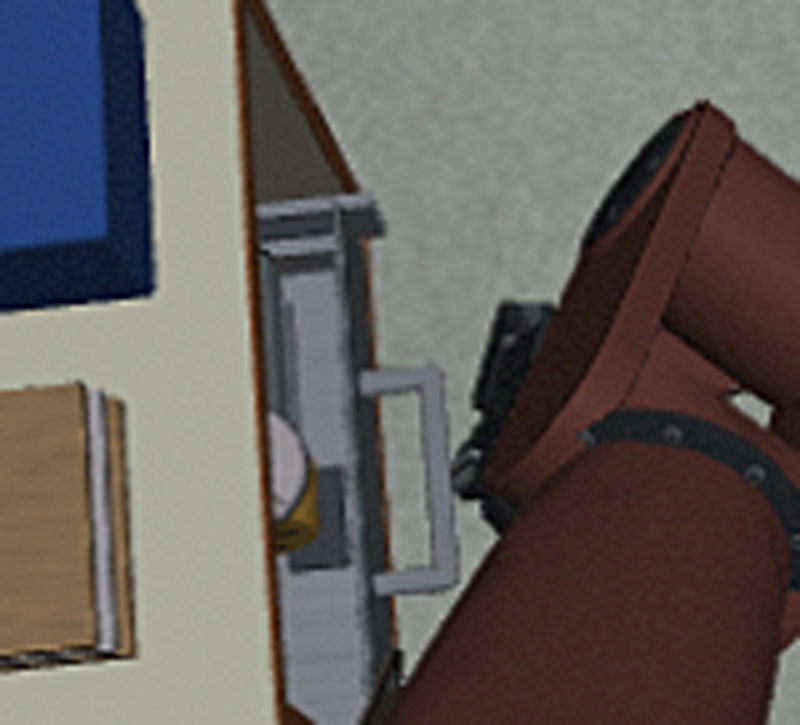

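The push met a hard stop: force rose 3→9→16 N with no further motion, and the bar is at unit y ≈ −0.034 as expected for home. I'll retreat and check.

```bash
python3 - <<'E'
from h import *
manip.move_linear(W(0,-.10,.042),qb,rate=.08)
manip.move_linear(W(0,-.16,.25),qb,rate=.2)
manip.goto([.45,-.32,.35],q0); manip.wait(.3)
s=manip.read_state();print(s['contact_force'].round(1),s['eef_pos'].round(3),s['time'])
im=crop("scene",0,0,640,480,1.2,"pics/m2.png")
im=crop("top",160,110,320,255,5,"pics/m1.png")
E
```

```text
[ 0.2 -0.   0.8] [ 0.45  -0.32   0.349] 36.7083
```

View pics/m1.png

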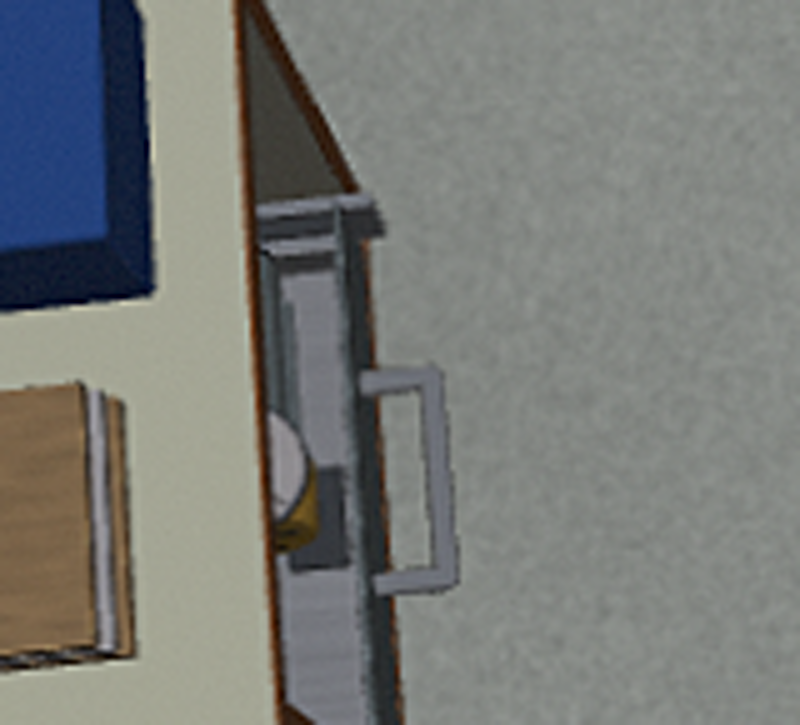

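View pics/m2.png

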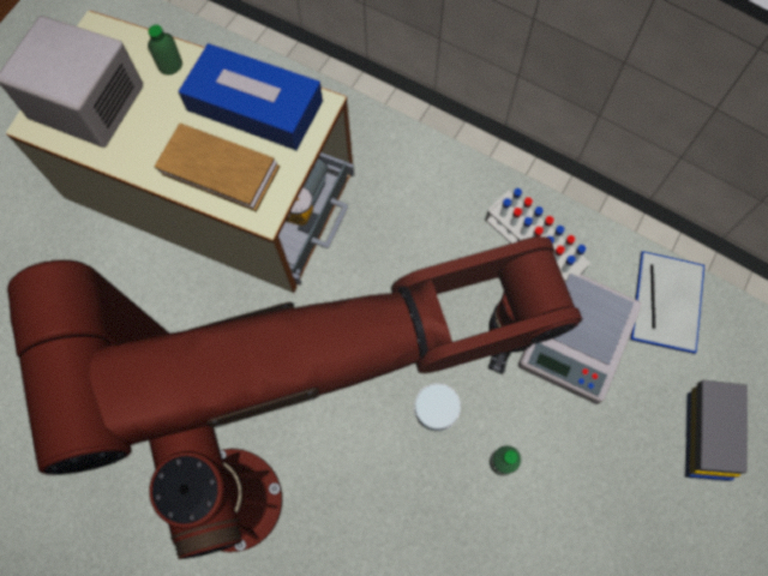

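The tray is home: the plate is flush, with the bar at top-crop (445,480). The dishes (438,405) and bottle (505,460) haven't moved, and the robot is clear. Handing in.

```bash
python3 -c "
from bench import manip
print(manip.finish_job())"
```

```text
the job is handed in; nothing more can be done
None
```

The job is done and handed in, at about 37 s on the robot's clock against the 72 s limit; no verdict was reported.

- **Belt:** I wound the wheel about 6 rad clockwise by its handle until it went firm at roughly 10 N. The pointer then stopped inside the green sector, near its leading edge, and did not move over the last 0.25 rad of firm turning. I estimate the wheel went about 0.5 rad past firm, against the 1.6 rad limit.
- **Lever and tray:** I pressed the lever fully. One downward step peaked at 24 N at the fingertips, so I eased off to about 12 N. I then pushed the tray in about 45 mm by the lever's ridge, let go, and pushed it home by the bow handle until the force rose to 16 N with no further motion.
- **Last checks:** The bar measured 34 mm out from the mouth and the front plate looked flush, as expected for fully home. The arm had backed off and read no contact force. The dishes and bottle looked unmoved. The spanner was hidden by the arm in the final picture, but it was visible and undisturbed after the lever was released. With the tray home, I could not see the lever itself. It looked up again after I let it go, with the tray part-way in.

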